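# Turn the cheese half that lies cut face down and set it on the tray

## Robot

A 6-joint arm with a two-finger parallel gripper is mounted at the origin on the work surface. World frame = base frame: x ahead of the robot, y to its left, z up, the work surface at z = 0. Lengths are in m, angles in rad, forces in N, time in s.
With the tool pointing down it reaches from about 0.225 to 0.875 m from the base axis. Payload 3.4 kg.
Tool frame: the origin (TCP) lies at the very end of the fingers, on their centre line; the grasp point (between the pads) lies 19 mm behind it; z points along the fingers, y is the direction in which the jaws open and shut (so a half turn about z gives the same grasp; the last joint's range is limited). The gripper opens to 85 mm and grips with 20 to 120 N. Pads are 22 mm wide; open, the fingers measure 114 mm over their backs; the gripper's body (76 mm by 85 mm) begins 54 mm behind the grasp point. The pads swing forward as they close: fully open they stand 13 mm farther back than shut.
Start: joints at [-1.236, 0.276, 1.505, -0, 1.361, -0.121], TCP at [0.253, -0.516, 0.231] pointing down, gripper open.
Joint ranges: [-2.89, 2.89], [-0.75, 2.08], [0.22, 2.7], [-1.18, 4.32], [0.11, 2.71], [-2.7, 2.7]. Speed limits (rad/s): [2.57, 2.57, 3.14, 3.14, 3.14, 3.14].

## Interface

Orientations are given as a unit quaternion [w, x, y, z].
In Python, from rig import manip, viewer, job gives the robot as it stands.
- The arm moves only by the shell command python3 -m crank 'ROWS' [OPENING] [FORCE]. ROWS is JSON, a list of rows, each a list of 6 numbers: the shift along the tool's x, y, z in m, then the turn, a rotation vector about the tool's x, y, z in degrees. In form: [[dx, dy, dz, rx, ry, rz], ...]. A call has 1 to 20 rows; each row is the pose to reach, as a shift and turn from the pose measured when the call began, along the tool's axes at that moment; what a row does not reach only later rows make up. A row lasts 1/8 s, in which the tool goes at most 62.5 mm and 10.7 degrees, less where a joint would pass 70% of its speed; a pose out of reach is approached as far as the arm can. A call with a gripper value outside its range is refused whole. OPENING is the opening, from 0 (shut) to 1 (fully open), set as the call begins (- or left out, the last holds). The fingers move at their own pace and stop on an object; FORCE is the grip in N (left out, the last holds). Time passes only in rows, so rows that repeat a pose let the fingers close. It gives the time, the measured TCP pose, the force and the opening at its end, in the units of the state.
- manip.get_state(): the state, without advancing time (a new reading comes with each control period).
- viewer.get_image(name): name is "scene" or "top" or "wrist"; returns a dict with "frame" (384x512x3 uint8, blue, green, red), "range_z" (384x512 float32, m along the optical axis (not along the pixel's ray), 0 where there is no reading), "intrinsics" (3x3 intrinsics, pixels), "world_from_camera" (4x4, takes a point from camera to world coordinates); the wrist camera has in their place "mount" (4x4, takes a point from camera to tool coordinates, whose origin is the TCP and whose axes are the flange's). Camera axes: x right, y up, looking along -z (the intrinsics and any distortion apply to the point x, -y, -z); pixel columns grow to the right and rows downward; lengths in m; the calibration is good to about 2 mm. A picture is of the moment at which its call begins: read the wrist's pose just before it.
- job.sign_off(): hands the job in, once; it reports no verdict.
The state is a dict: "clock": time; "qpos": joint angles; "qd": joint speeds; "effort": joint torques, N m; "position": TCP position; "ee_rot": TCP orientation; "contact_force": force on the tool from outside, world axes, zero at the start; "moment": the same for the moment, N m; "width": finger opening in m.
Only numpy, scipy, OpenCV 4.12 (cv2) and the standard library are available. Lean on these libraries where they do the work, as an engineer would, in place of code of your own. Each camera call takes 0.05 s, during which the arm holds its last target. There are 200 camera calls.

## Task

On the wooden ripening board lie three halves of small loaf cheeses, and one of them lies upside down, with its cut face (the flat face full of round eyes) hidden underneath. Turn that one over and leave it lying flat inside the shallow metal tray with its cut face up. Leave the other two halves where they are.

Things in the scene. Friction and masses are not known exactly. Their poses are not given: they have to be found in the camera images.
- turned_piece_center (a point): The upside-down half: a firm rigid block, 84 x 50 x 42 mm (length, width, thickness), 140-220 g, cut face down, plain rind without eyes on top. Grip it across its 50 mm width. Stood on its 50 x 42 mm end it stays standing and tips over when pushed near the top. Point: its centre. x: along its length; y: across its width; z: out of the rind face opposite the cut face (up at the start, down once turned).
- piece_b_center (a point): A half of the same size and look but right way up, cut face with round eyes on top; leave it. Point: its centre; x along its 84 mm length, z up out of the cut face. The three halves lie about 140 mm apart in any order on the board, a fixed plank 150 x 400 mm whose top is 18 mm above the table; their lengths run roughly across it.
- piece_c_center (a point): A half of the same size and look but right way up, cut face with round eyes on top; leave it. Point: its centre; x along its 84 mm length, z up out of the cut face. The three halves lie about 140 mm apart in any order on the board, a fixed plank 150 x 400 mm whose top is 18 mm above the table; their lengths run roughly across it.
- tray_in (a point): The shallow open metal tray, fixed on the table, 200 x 130 mm outside, 190 x 120 mm inside, floor 5 mm thick, walls 10 mm high above the floor. The point is the centre of the inner floor's surface; x is along the 200 mm length, y along the 130 mm width, z up.
There are look-alikes about, which are no part of the job. Leave any green, red or turquoise look-alike of the part that bears turned_piece_center alone.

How it is judged:
By the outcome, as a careful person would: the job done as asked, in the order asked, and still so for the second after the job is handed in, with the robot touching nothing.
It also fails if it takes over 51 s, if anything falls off the work surface, if the arm or the gripper's body presses on something with over 40 N, if the wrist force passes 120 N, or if a joint passes its speed limit or range.

## Working session

There is one attempt and no reset: what is moved stays moved. The work goes in short steps, Python scripts to look and compute and a shell command to move; the robot and the scene stay as the last step left them, time stands still between calls to the robot, and variables do not carry over. Pictures are saved under pics/ and viewed, about 8 in all and at most 12, crops included, and the job is handed in when it is done.

```bash
mkdir -p pics; ls; cat > h.py <<'E'
import numpy as np, cv2
from rig import manip, viewer, job
from scipy.spatial.transform import Rotation as R
def tool():
    s=manip.get_state(); q=s["ee_rot"]; T=np.eye(4)
    T[:3,:3]=R.from_quat([q[1],q[2],q[3],q[0]]).as_matrix(); T[:3,3]=s["position"]; return T,s
def cloud(im,W=None):
    W=im["world_from_camera"] if W is None else W
    d=np.array(im["range_z"]);K=np.array(im["intrinsics"]);h,w=d.shape
    u,v=np.meshgrid(np.arange(w),np.arange(h))
    P=np.stack([(u-K[0,2])/K[0,0]*d,-(v-K[1,2])/K[1,1]*d,-d,np.ones_like(d)],-1)
    P=P@np.array(W).T; P=P[...,:3]; P[d==0]=np.nan; return P
E
python3 - <<'E'
from h import *
T,s=tool();print(s);print(T.round(3))
for n in("top","scene"):
    im=viewer.get_image(n);np.savez("pics/"+n,**{k:np.array(v) for k,v in im.items()})
    cv2.imwrite(f"pics/{n}.png",im["frame"]);P=cloud(im)
    print(n,np.array(im["intrinsics"]).round(1).tolist(),np.array(im["world_from_camera"]).round(3).tolist(),list(im))
E
```

```text
pics
{'clock': 0.0, 'qpos': array([-1.23601622e+00,  2.76582370e-01,  1.50613374e+00,  9.73254983e-06,
        1.36067836e+00, -1.21010860e-01]), 'qd': array([ 0.00063705,  0.00103983, -0.0001173 , -0.00095636, -0.00160262,
        0.00047127]), 'effort': array([ 2.62682352e-04, -4.16771436e+01, -2.45800924e+01, -2.99022554e-05,
        1.08375467e-02, -2.17140456e-05]), 'position': array([ 0.25291922, -0.51580704,  0.23044666]), 'ee_rot': array([-8.96272824e-04,  9.74143856e-01,  2.25926837e-01, -9.13786231e-05]), 'contact_force': array([0.58680288, 0.59781106, 0.20461706]), 'moment': array([ 0.01682727,  0.03354441, -0.02904242]), 'width': 0.08516967727635016}
[[ 0.898  0.44  -0.001  0.253]
 [ 0.44  -0.898  0.002 -0.516]
 [ 0.    -0.002 -1.     0.23 ]
 [ 0.     0.     0.     1.   ]]
top [[361.0, 0.0, 255.3], [0.0, 361.0, 195.7], [0.0, 0.0, 1.0]] [[0.017, 0.989, -0.144, 0.341], [-1.0, 0.018, 0.002, 0.093], [0.004, 0.144, 0.99, 0.943], [0.0, 0.0, 0.0, 1.0]] ['frame', 'range_z', 'intrinsics', 'world_from_camera']
scene [[393.1, 0.0, 259.8], [0.0, 393.1, 199.2], [0.0, 0.0, 1.0]] [[0.188, -0.638, 0.746, 1.239], [0.982, 0.13, -0.136, -0.073], [-0.01, 0.759, 0.651, 0.753], [0.0, 0.0, 0.0, 1.0]] ['frame', 'range_z', 'intrinsics', 'world_from_camera']
```

View pics/top.png

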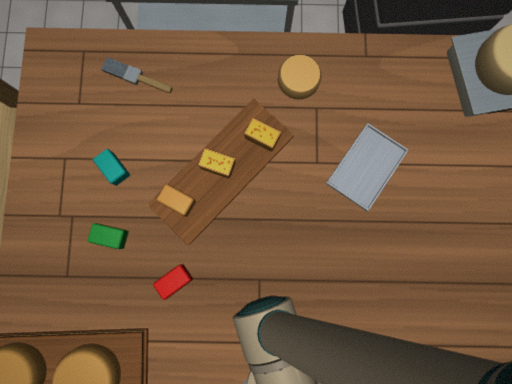

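View pics/scene.png

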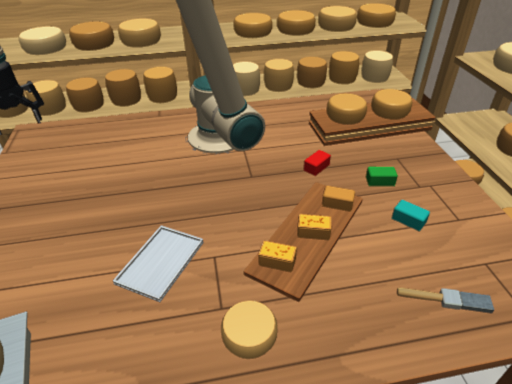

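Top view: the halves lie at (176,200), which is plain and has no eyes, and at (216,162) and (263,134), which both show eyes. The look-alikes are turquoise (110,167), green (107,236) and red (172,281), with a round cheese at (299,76). The tray is at (368,167). I choose (176,200), and will check it in a crop while measuring.

```bash
python3 - <<'E'
from h import *
im=dict(np.load("pics/top.npz"));P=cloud(im);f=im["frame"]
cv2.imwrite("pics/crop.png",cv2.resize(f[100:250,130:310],None,fx=4,fy=4,interpolation=cv2.INTER_CUBIC))
def rect(m,name):
    p=P[m];p=p[~np.isnan(p).any(1)]
    (c,s,a)=cv2.minAreaRect((p[:,:2]*1000).astype(np.float32))
    b=cv2.boxPoints((c,s,a));e=[b[1]-b[0],b[2]-b[1]];L=max(e,key=np.linalg.norm)
    print(name,"c",np.round(c,1),"size",np.round(s,1),"yaw of length",np.degrees(np.arctan2(L[1],L[0])).round(1),"z med",np.median(p[:,2]).round(4),len(p))
z=P[...,2]
for n,(u,v) in dict(target=(176,200),b=(216,162),c=(263,134)).items():
    m=np.zeros(z.shape,bool);m[v-25:v+25,u-28:u+28]=1
    rect(m&(z>.05)&(z<.08),n)
# tray: grey low-saturation
hsv=cv2.cvtColor(f,cv2.COLOR_BGR2HSV);m=np.zeros(z.shape,bool);m[110:220,315:420]=1
m&=(hsv[...,1]<60)
rect(m,"tray")
for u,v in((368,167),(230,185),(60,220)):print(P[v,u].round(4))
E
```

```text
target c [458.5 290.8] size [85.3 49.9] yaw of length 62.3 z med 0.0595 674
b c [554.7 190.6] size [83.5 50.9] yaw of length 73.8 z med 0.0601 650
c c [632.4  77.1] size [84.2 49.3] yaw of length 62.7 z med 0.0603 636
tray c [ 561.2 -204.8] size [133.7 202. ] yaw of length -34.1 z med 0.0053 3733
[ 0.5603 -0.2072  0.0036]
[0.5024 0.1577 0.0194]
[4.052e-01 5.993e-01 3.000e-04]
```

View pics/crop.png

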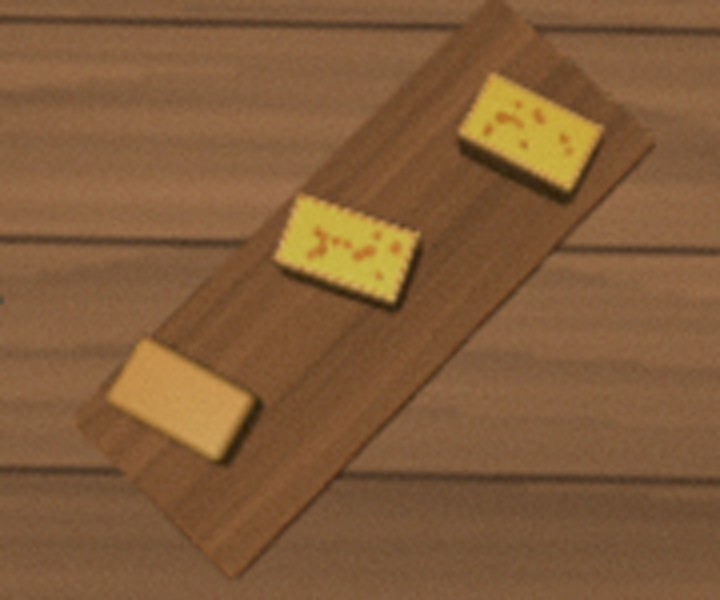

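The crop confirms it: the half at (176,200) is plain rind and the other two show eyes. Plan:
1. Grip it near the base-side end with the tool tilted 25° outward.
2. Swing the tool to 65° inward, which turns the piece 90° and stands it in the tray.
3. Release and push the top outward so it falls cut face up.

```bash
cat >> h.py <<'E'
def pose(yaw,tilt,p):
    # tool x heading = yaw (deg), pointing down, tilted outward(+)/inward(-) about tool y
    y=np.radians(yaw);x=np.array([np.cos(y),np.sin(y),0]);z=np.array([0,0,-1.]);B=np.stack([x,np.cross(z,x),z],1)
    return B@R.from_euler("y",tilt,degrees=True).as_matrix(),np.array(p)
def row(yaw,tilt,p):
    T,s=tool();Rt,p=pose(yaw,tilt,p)
    d=T[:3,:3].T@(p-T[:3,3]);r=R.from_matrix(T[:3,:3].T@Rt).as_rotvec(degrees=True)
    return d.round(4).tolist()+r.round(1).tolist()
def show():
    T,s=tool();print("t",s["clock"],"p",s["position"].round(4),"q",s["qpos"].round(2),"F",s["contact_force"].round(1),"w",s["width"].round(4));print(T[:3,:3].round(3).tolist())
E
python3 - <<'E'
from h import *
g=np.array([.4548,.2837,.029]);z=pose(62.3,25,g)[0][:,2]
print(row(62.3,25,g-.1*z))
E
```

```text
[0.4991, -0.6039, 0.112, 7.8, 24.1, -35.6]
```

```bash
python3 -m crank '[[0.04,-0.048,0.009,0,0,0],[0.08,-0.096,0.018,0,0,-4],[0.12,-0.145,0.02,1,3,-8],[0.16,-0.19,0.02,2,6,-12],[0.2,-0.24,0.02,3,9,-16],[0.24,-0.29,0.02,4,12,-20],[0.28,-0.34,0.02,5,15,-24],[0.32,-0.385,0.02,6,18,-28],[0.36,-0.43,0.03,7,21,-32],[0.4,-0.48,0.04,7.8,24.1,-35.6],[0.44,-0.53,0.07,7.8,24.1,-35.6],[0.47,-0.57,0.09,7.8,24.1,-35.6],[0.499,-0.604,0.112,7.8,24.1,-35.6],[0.499,-0.604,0.112,7.8,24.1,-35.6],[0.499,-0.604,0.112,7.8,24.1,-35.6],[0.499,-0.604,0.112,7.8,24.1,-35.6]]' 1; python3 - <<'E'
from h import *
show();T,_=tool()
im=viewer.get_image("wrist");cv2.imwrite("pics/w1.png",im["frame"])
P=cloud(im,T@np.array(im["mount"]))
hsv=cv2.cvtColor(im["frame"],cv2.COLOR_BGR2HSV)
m=(P[...,2]>.054)&(P[...,2]<.066)&(np.hypot(P[...,0]-.4585,P[...,1]-.2908)<.06)
p=P[m];print(len(p),[np.round(v,1) for v in cv2.minAreaRect((p[:,:2]*1000).astype(np.float32))],np.median(p[:,2]))
g=np.array([.4548,.2837,.029]);print(row(62.3,25,g))
E
```

```text
clock: 2.1
position: [0.4356, 0.2452, 0.1202]
ee_rot: [-0.111, 0.836, 0.504, 0.186]
contact_force: [-0.2, -0.0, -0.2]
width: 0.0853Traceback (most recent call last):
  File "<stdin>", line 2, in <module>
  File "h.py", line 22, in show
    T,s=tool();print("t",s["clock"],"p",s["position"].round(4),"q",s["qpos"].round(2),"F",s["contact_force"].round(1),"w",s["width"].round(4));print(T[:3,:3].round(3).tolist())
                                                                                                                          ^^^^^^^^^^^^^^^^
AttributeError: 'float' object has no attribute 'round'
```

```bash
sed -i 's/s\["width"\].round(4)/round(s["width"],4)/' h.py; python3 - <<'E'
from h import *
show();T,_=tool()
im=viewer.get_image("wrist");cv2.imwrite("pics/w1.png",im["frame"])
P=cloud(im,T@np.array(im["mount"]))
m=(P[...,2]>.054)&(P[...,2]<.066)&(np.hypot(P[...,0]-.4585,P[...,1]-.2908)<.06)
p=P[m];print(len(p),[np.round(v,1) for v in cv2.minAreaRect((p[:,:2]*1000).astype(np.float32))],np.median(p[:,2]))
g=np.array([.4548,.2837,.029]);print(row(62.3,25,g))
E
```

```text
t 2.1 p [0.4356 0.2452 0.1202] q [0.11 0.13 2.12 0.56 0.72 0.2 ] F [-0.2 -0.  -0.2] w 0.0853
[[0.423, 0.884, 0.198], [0.802, -0.467, 0.373], [0.423, 0.001, -0.906]]
6300 [array([457.9, 290.6]), array([83.2, 50.1]), np.float64(62.2)] 0.06067087762182523
[0.0004, -0.0013, 0.1009, 0.1, -0.0, -0.1]
```

View pics/w1.png

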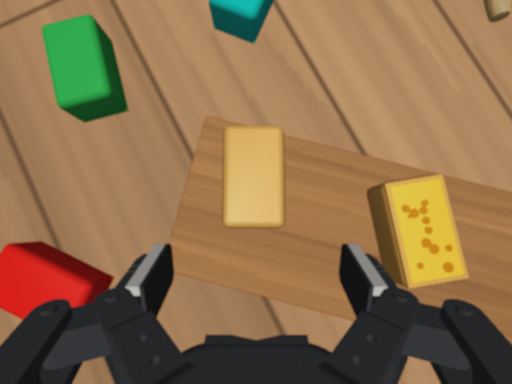

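The wrist view shows the plain half at (253,177), centred between the fingers, and its measured pose agrees with the top view to 1 mm. Descending and closing.

```bash
python3 -m crank '[[0,-0.001,0.03,0,0,0],[0,-0.001,0.06,0,0,0],[0,-0.001,0.085,0,0,0],[0,-0.001,0.101,0,0,0],[0,-0.001,0.101,0,0,0],[0,-0.001,0.101,0,0,0]]' 1 && python3 -m crank '[[0,0,0,0,0,0],[0,0,0,0,0,0],[0,0,0,0,0,0],[0,0,0,0,0,0],[0,0,0,0,0,0],[0,0,0,0,0,0],[0,0,0,0,0,0],[0,0,0,0,0,0]]' 0 50; python3 - <<'E'
from h import *
show();T,_=tool()
# piece in tool frame
c=np.array([.4582,.2907,.039]);u=np.array([np.cos(np.radians(62.3)),np.sin(np.radians(62.3)),0])
ct=T[:3,:3].T@(c-T[:3,3]);print("centre in tool",ct.round(4))
np.save("ct",ct)
print("lift 0.2:",(T[:3,:3].T@np.array([0,0,.15])).round(3))
E
```

```text
clock: 2.9
position: [0.4556, 0.2825, 0.0296]
ee_rot: [-0.111, 0.836, 0.503, 0.186]
contact_force: [-0.8, 0.2, 0.5]
width: 0.0856
clock: 3.9
position: [0.4558, 0.2825, 0.0305]
ee_rot: [-0.111, 0.836, 0.504, 0.187]
contact_force: [-1.1, -2.4, 7.0]
width: 0.0492
t 3.9 p [0.4558 0.2825 0.0305] q [0.19 0.32 2.18 0.79 0.48 0.  ] F [-1.1 -2.4  7. ] w 0.0492
[[0.423, 0.884, 0.201], [0.801, -0.468, 0.374], [0.425, 0.003, -0.905]]
centre in tool [ 0.0112 -0.0017 -0.0042]
lift 0.2: [ 0.064  0.    -0.136]
```

```bash
python3 -m crank '[[0.015,0,-0.032,0,0,0],[0.03,0,-0.065,0,0,0],[0.045,0,-0.1,0,0,0],[0.065,0,-0.14,0,0,0],[0.08,0,-0.17,0,0,0],[0.08,0,-0.17,0,0,0]]' 0 50; python3 - <<'E'
from h import *
show();ct=np.load("ct.npy")
d=np.array([np.cos(np.radians(-34.1)),np.sin(np.radians(-34.1)),0]);tc=np.array([.561,-.205,.005])
Rt,_=pose(-34.1,-65,[0,0,0])
goal=tc-.05*d+[0,0,.042]  # standing centre
for t,h in((-10,.15),(-35,.15),(-65,.13)):
    Rt,_=pose(-34.1,t,[0,0,0]);print(t,row(-34.1,t,goal+[0,0,h]-Rt@ct),(goal+[0,0,h]-Rt@ct).round(3))
for f in(.25,.5,.75):
  T,_=tool();Rt,_=pose(62.3-96.4*f,25-35*f,[0,0,0]);Re,_=pose(-34.1,-10,[0,0,0])
  p=T[:3,3]*(1-f)+f*(goal+[0,0,.15]-Re@ct);print(f,row(62.3-96.4*f,25-35*f,p))
E
```

```text
clock: 4.65
position: [0.4568, 0.2833, 0.2214]
ee_rot: [-0.11, 0.835, 0.504, 0.19]
contact_force: [1.1, -0.4, -1.1]
width: 0.0491
t 4.65 p [0.4568 0.2833 0.2214] q [0.2  0.06 1.9  0.42 0.93 0.47] F [ 1.1 -0.4 -1.1] w 0.0491
[[0.42, 0.884, 0.207], [0.8, -0.468, 0.375], [0.428, 0.009, -0.904]]
-10 [-0.3536, 0.2588, -0.1357, -12.6, -26.9, 96.6] [ 0.509 -0.172  0.195]
-35 [-0.3515, 0.259, -0.1404, 8.8, -45.4, 99.5] [ 0.509 -0.172  0.2  ]
-65 [-0.358, 0.2619, -0.1273, 35.8, -66.9, 98.2] [ 0.512 -0.174  0.185]
0.25 [-0.0884, 0.0647, -0.0339, -8.0, -9.1, 22.5]
0.5 [-0.1768, 0.1294, -0.0679, -13.2, -17.0, 46.3]
0.75 [-0.2652, 0.1941, -0.1018, -14.8, -23.3, 71.2]
```

```bash
python3 -m crank '[[-0.03,0.021,-0.011,-3,-3,7.5],[-0.06,0.043,-0.023,-5,-6,15],[-0.088,0.065,-0.034,-8,-9,22.5],[-0.118,0.086,-0.045,-10,-12,30],[-0.147,0.108,-0.056,-12,-14.5,38],[-0.177,0.129,-0.068,-13.2,-17,46.3],[-0.206,0.151,-0.08,-14,-19,54],[-0.236,0.173,-0.09,-14.5,-21,62],[-0.265,0.194,-0.102,-14.8,-23.3,71.2],[-0.295,0.216,-0.113,-14,-24.5,79],[-0.325,0.237,-0.124,-13.5,-26,88],[-0.354,0.259,-0.136,-12.6,-26.9,96.6],[-0.354,0.259,-0.136,-12.6,-26.9,96.6],[-0.354,0.259,-0.136,-12.6,-26.9,96.6],[-0.354,0.259,-0.136,-12.6,-26.9,96.6]]'; python3 - <<'E'
from h import *
show();ct=np.load("ct.npy")
d=np.array([np.cos(np.radians(-34.1)),np.sin(np.radians(-34.1)),0]);tc=np.array([.561,-.205,.005])
goal=tc-.05*d+[0,0,.042]
for t,h in((-35,.15),(-65,.15),(-65,.04)):
    Rt,_=pose(-34.1,t,[0,0,0]);print(t,row(-34.1,t,goal+[0,0,h]-Rt@ct))
E
```

```text
clock: 6.52
position: [0.5082, -0.1708, 0.1945]
ee_rot: [-0.026, 0.953, -0.291, -0.084]
contact_force: [-0.6, -0.0, -1.9]
width: 0.0494
t 6.525 p [ 0.5082 -0.1708  0.1945] q [-0.47  0.34  1.52  0.02  1.46  1.69] F [-0.6 -0.  -1.9] w 0.0494
[[0.816, -0.559, -0.144], [-0.55, -0.829, 0.099], [-0.175, -0.001, -0.985]]
-35 [0.0003, 0.0004, -0.0057, -0.0, -24.9, 0.1]
-65 [0.0024, 0.0004, -0.0115, 0.0, -54.9, 0.1]
-65 [0.0216, 0.0005, 0.0968, 0.0, -54.9, 0.1]
```

```bash
python3 -m crank '[[0,0,-0.002,0,-9,0],[0,0,-0.004,0,-18,0],[0,0,-0.006,0,-27,0],[0,0,-0.008,0,-36,0],[0.001,0,-0.009,0,-45,0],[0.002,0,-0.011,0,-54.9,0],[0.008,0,0.02,0,-54.9,0],[0.013,0,0.05,0,-54.9,0],[0.018,0,0.075,0,-54.9,0],[0.022,0,0.097,0,-54.9,0],[0.022,0,0.097,0,-54.9,0],[0.022,0,0.097,0,-54.9,0],[0.022,0,0.097,0,-54.9,0]]'; python3 - <<'E'
from h import *
show();ct=np.load("ct.npy");T,_=tool()
d=np.array([np.cos(np.radians(-34.1)),np.sin(np.radians(-34.1)),0]);tc=np.array([.561,-.205,.005])
goal=tc-.05*d+[0,0,.042]
Rt,_=pose(-34.1,-65,[0,0,0]);print(row(-34.1,-65,goal+[0,0,.003]-Rt@ct))
im=viewer.get_image("scene");f=im["frame"];cv2.imwrite("pics/s2.png",cv2.resize(f[150:330,60:300],None,fx=3,fy=3))
E
```

```text
clock: 8.15
position: [0.5125, -0.1736, 0.0962]
ee_rot: [-0.157, 0.807, -0.246, -0.513]
contact_force: [0.0, 0.2, -1.5]
width: 0.0492
t 8.15 p [ 0.5125 -0.1736  0.0962] q [-0.51  0.96  1.09  0.1   2.22  1.66] F [ 0.   0.2 -1.5] w 0.0492
[[0.353, -0.559, -0.75], [-0.236, -0.829, 0.507], [-0.905, -0.002, -0.425]]
[0.0339, 0.0006, 0.0167, 0.1, -0.1, 0.1]
```

View pics/s2.png

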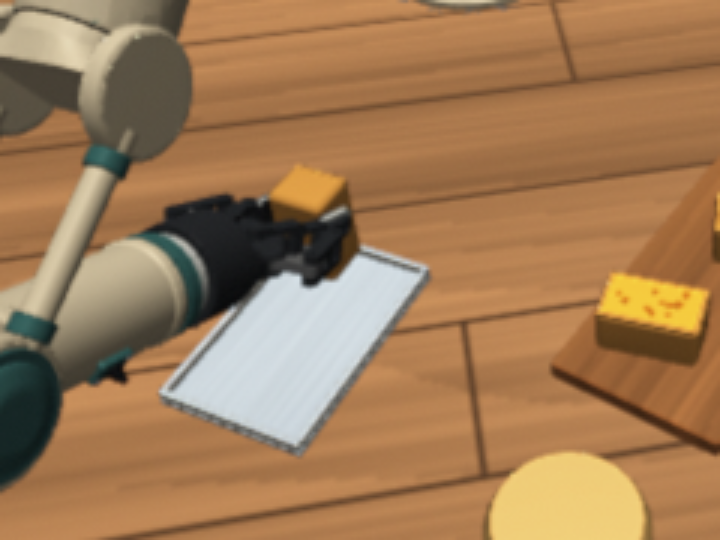

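The picture shows the piece held upright over the base-side half of the tray, at about (315,220) in the crop, with the gripper outboard of it. I'll lower it with a force check.

```bash
python3 -m crank '[[0.008,0,0.004,0,0,0],[0.016,0,0.008,0,0,0],[0.024,0,0.012,0,0,0],[0.032,0.001,0.016,0,0,0],[0.034,0.001,0.017,0,0,0],[0.034,0.001,0.017,0,0,0]]' && python3 -m crank '[[0.001,0,0.0005,0,0,0],[0.002,0,0.001,0,0,0],[0.0025,0,0.0012,0,0,0],[0.0025,0,0.0012,0,0,0]]'; python3 -c "
from h import *
show();T,s=tool();print((T[:3,3]+T[:3,:3]@np.load('ct.npy')).round(4))"
```

```text
clock: 8.95
position: [0.5111, -0.1738, 0.0579]
ee_rot: [-0.157, 0.807, -0.246, -0.513]
contact_force: [0.5, 0.5, -1.3]
width: 0.0493
clock: 9.45
position: [0.5111, -0.1738, 0.0568]
ee_rot: [-0.158, 0.807, -0.246, -0.513]
contact_force: [2.5, -1.9, 4.9]
width: 0.0493
t 9.45 p [ 0.5111 -0.1738  0.0568] q [-0.51  1.    1.11  0.09  2.16  1.66] F [ 2.5 -1.9  4.9] w 0.0493
[[0.352, -0.559, -0.751], [-0.236, -0.829, 0.507], [-0.906, -0.002, -0.424]]
[ 0.5191 -0.1772  0.0484]
```

Touched down lightly. Releasing and backing out.

```bash
python3 -m crank '[[0,0,0,0,0,0],[0,0,0,0,0,0],[0,0,0,0,0,0],[0,0,0,0,0,0],[0,0,0,0,0,0]]' 1 && python3 -m crank '[[0,0,-0.015,0,0,0],[0,0,-0.04,0,0,0],[0,0,-0.07,0,0,0],[0,0,-0.1,0,0,0],[0,0,-0.12,0,0,0],[0,0,-0.12,0,0,0]]'; python3 - <<'E'
from h import *
show()
for n in("scene","top"):
    im=viewer.get_image(n);P=cloud(im)
    m=(P[...,2]>.075)&(P[...,2]<.1)&(np.hypot(P[...,0]-.519,P[...,1]+.177)<.05)
    p=P[m];print(n,len(p), [np.round(v,1) for v in cv2.minAreaRect((p[:,:2]*1000).astype(np.float32))] if len(p)>5 else 0, np.median(p[:,2]) if len(p) else 0)
    if n=="scene":cv2.imwrite("pics/s3.png",cv2.resize(im["frame"][150:330,60:300],None,fx=3,fy=3))
# push start: tool tilt -20, TCP 40 mm inboard of the piece, fingertip z .065; waypoint high
d=np.array([np.cos(np.radians(-34.1)),np.sin(np.radians(-34.1)),0]);c=np.array([.519,-.177,0])
print("up",row(-34.1,-40,c+.1*d+[0,0,.24]));print("over",row(-34.1,0,c-.07*d+[0,0,.22]))
E
```

```text
clock: 10.07
position: [0.5111, -0.1738, 0.0567]
ee_rot: [-0.158, 0.807, -0.246, -0.513]
contact_force: [0.1, 0.2, 0.6]
width: 0.0853
clock: 10.82
position: [0.6017, -0.2352, 0.107]
ee_rot: [-0.158, 0.807, -0.246, -0.513]
contact_force: [0.1, -0.3, -0.6]
width: 0.0856
t 10.825 p [ 0.6017 -0.2352  0.107 ] q [-0.52  1.13  0.65  0.11  2.49  1.69] F [ 0.1 -0.3 -0.6] w 0.0856
[[0.353, -0.559, -0.75], [-0.236, -0.829, 0.507], [-0.905, -0.002, -0.425]]
scene 324 [array([ 521.3, -178.4]), array([50.1, 43.5]), np.float64(56.5)] 0.08694667543793211
top 111 [array([ 509.2, -191.8]), array([16.3, 41.3]), np.float64(54.2)] 0.08795843880038567
up [-0.1206, -0.0019, -0.0563, 0.0, 25.0, 0.1]
over [-0.1743, -0.0021, 0.1062, -0.0, 65.0, 0.2]
```

View pics/s3.png

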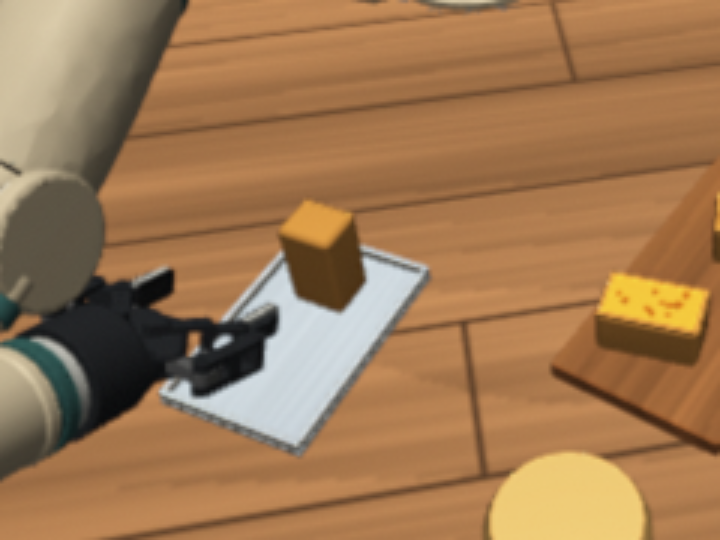

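The piece stands at (322,255) in the crop, world (0.521,-0.178), with the gripper clear. Next: up, over to the base side, and close the fingers.

```bash
python3 -m crank '[[-0.04,0,-0.019,0,8,0],[-0.08,0,-0.038,0,16,0],[-0.12,-0.001,-0.056,0,25,0],[-0.133,-0.001,-0.02,0,35,0],[-0.147,-0.001,0.02,0,45,0],[-0.16,-0.002,0.065,0,55,0],[-0.174,-0.002,0.106,0,65,0],[-0.174,-0.002,0.106,0,65,0],[-0.174,-0.002,0.106,0,65,0],[-0.174,-0.002,0.106,0,65,0]]' 0; python3 - <<'E'
from h import *
show()
d=np.array([np.cos(np.radians(-34.1)),np.sin(np.radians(-34.1)),0]);c=np.array([.521,-.178,0])
print("down",row(-34.1,0,c-.055*d+[0,0,.065]));print("push",row(-34.1,0,c+.03*d+[0,0,.065]))
E
```

```text
clock: 12.18
position: [0.4632, -0.1392, 0.2205]
ee_rot: [-0.001, 0.956, -0.292, 0.001]
contact_force: [0.1, 0.4, 0.3]
width: -0.0001
t 12.175 p [ 0.4632 -0.1392  0.2205] q [-0.44  0.14  1.71  0.    1.29  1.73] F [0.1 0.4 0.3] w -0.0001
[[0.829, -0.559, 0.002], [-0.559, -0.829, 0.001], [0.002, -0.002, -1.0]]
down [0.0143, 0.0, 0.1555, -0.1, -0.1, 0.1]
push [0.0993, 0.0002, 0.1556, -0.1, -0.1, 0.1]
```

```bash
python3 -m crank '[[0.005,0,0.05,0,0,0],[0.01,0,0.1,0,0,0],[0.014,0,0.14,0,0,0],[0.014,0,0.154,0,0,0],[0.02,0,0.154,0,0,0],[0.026,0,0.154,0,0,0],[0.031,0,0.154,0,0,0],[0.036,0,0.154,0,0,0],[0.041,0,0.154,0,0,0],[0.046,0,0.154,0,0,0],[0.051,0,0.154,0,0,0],[0.056,0,0.154,0,0,0],[0.061,0,0.154,0,0,0],[0.066,0,0.154,0,0,0],[0.071,0,0.154,0,0,0],[0.076,0,0.154,0,0,0],[0.081,0,0.154,0,0,0],[0.085,0,0.154,0,0,0]]' 0; python3 - <<'E'
from h import *
show()
im=viewer.get_image("scene");cv2.imwrite("pics/s4.png",cv2.resize(im["frame"][150:330,60:300],None,fx=3,fy=3))
E
```

```text
clock: 14.42
position: [0.5343, -0.1868, 0.0666]
ee_rot: [-0.001, 0.956, -0.292, 0.001]
contact_force: [-0.5, -0.4, 0.2]
width: -0.0002
t 14.425 p [ 0.5343 -0.1868  0.0666] q [-0.46  0.4   1.76  0.    0.98  1.7 ] F [-0.5 -0.4  0.2] w -0.0002
[[0.829, -0.559, 0.002], [-0.559, -0.829, 0.001], [0.002, -0.002, -1.0]]
```

View pics/s4.png

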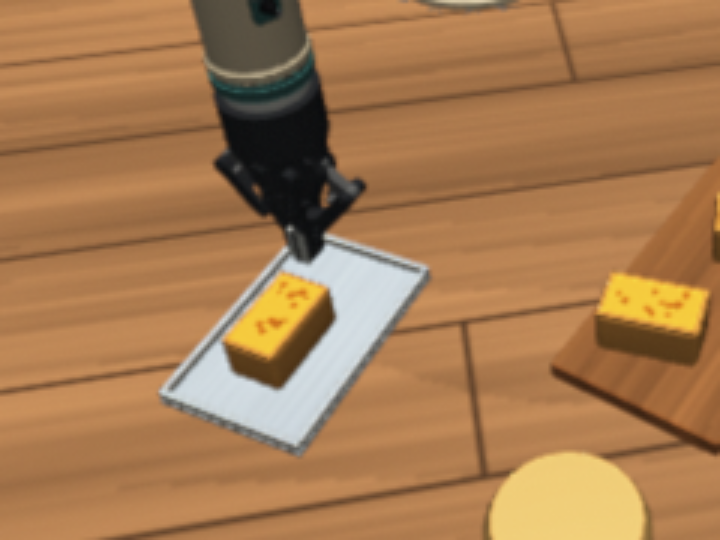

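It has tipped: the half lies in the tray at (280,328) in the crop with its eyes up. Retreating and doing the final check.

```bash
python3 -m crank '[[-0.03,0,-0.01,0,0,0],[-0.05,0,-0.06,0,0,0],[-0.05,0,-0.11,0,0,0],[-0.08,0,-0.16,0,0,0],[-0.12,0,-0.19,0,0,0],[-0.16,0,-0.19,0,0,0],[-0.16,0,-0.19,0,0,0],[-0.16,0,-0.19,0,0,0],[-0.16,0,-0.19,0,0,0]]'; python3 - <<'E'
from h import *
show()
im=viewer.get_image("top");cv2.imwrite("pics/t5.png",im["frame"])
for n in("top","scene"):
    P=cloud(viewer.get_image(n))
    for k,(x,y,a,b) in dict(turned=(.574,-.214,.035,.06),b=(.555,.191,.05,.08),c=(.632,.077,.05,.08)).items():
        m=(P[...,2]>a)&(P[...,2]<b)&(np.hypot(P[...,0]-x,P[...,1]-y)<.07);p=P[m]
        if len(p)<10: print(n,k,len(p));continue
        c,s,ang=cv2.minAreaRect((p[:,:2]*1000).astype(np.float32))
        dd=np.radians(-34.1);v=np.array(c)-[561,-205]
        print(n,k,np.round(c,1),np.round(s,1),round(ang,1),"z",np.percentile(p[:,2],[5,50,95]).round(4),"in tray xy",np.round([v@[np.cos(dd),np.sin(dd)],v@[-np.sin(dd),np.cos(dd)]],1) if k=="turned" else "")
E
```

```text
clock: 15.6
position: [0.4024, -0.0983, 0.2559]
ee_rot: [-0.001, 0.956, -0.293, 0.001]
contact_force: [0.5, 0.2, -0.0]
width: 0.0002
t 15.6 p [ 0.4024 -0.0983  0.2559] q [-0.41  0.01  1.77  0.    1.36  1.76] F [ 0.5  0.2 -0. ] w 0.0002
[[0.829, -0.56, 0.003], [-0.56, -0.829, 0.0], [0.002, -0.002, -1.0]]
top turned [ 572.7 -215.6] [50.6 83. ] 55.7 z [0.0416 0.0471 0.0498] in tray xy [15.7 -2.3]
top b [555.5 190.9] [84.2 50.7] 71.5 z [0.0551 0.0603 0.0628] in tray xy 
top c [632.4  77.1] [84.2 49.6] 63.6 z [0.0553 0.06   0.0628] in tray xy 
scene turned [ 575.9 -216.2] [51.5 82.9] 55.8 z [0.0381 0.0464 0.0487] in tray xy [18.6 -0.9]
scene b [556.5 190.1] [82.7 51.6] 70.6 z [0.0529 0.0598 0.062 ] in tray xy 
scene c [634.7  77.1] [82.1 51.1] 63.3 z [0.0532 0.0597 0.0621] in tray xy
```

View pics/t5.png

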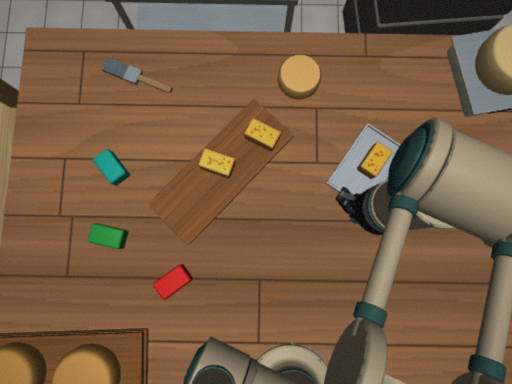

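The turned half is at (375,160), cut face up and flat in the tray. The other two halves at (216,162) and (263,134) and the look-alikes have not moved, and the arm is clear.

```bash
python3 -c "
from rig import job
print(job.sign_off())"
```

```text
the job is handed in; nothing more can be done
None
```

The upside-down half now lies flat in the tray with its cut face up, and the job is handed in at about 15.7 s. I gripped it across its width, stood it on end in the tray, let go and pushed it over near the top.

- **Turned half:** its centre is about 16–19 mm along and 1–2 mm across from the tray centre. Its top is at 47 mm, which matches lying flat on the 5 mm floor. Its eyes show in both camera views.
- **Other two halves:** they are where they were, within about 1 mm in the top view. The fitted angle of one (piece b) read 71.5° against 73.8° before. I put that down to measurement noise, because nothing went near it after the grasp.
- **Robot:** the gripper is clear of everything. The largest contact force I read was about 7 N, at the end of the gripper-closing move.

No check failed.

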